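Zero the grain mill's burrs and set it three clicks open

ROBOT

A 6-joint arm with a two-finger parallel gripper is mounted at the origin on the work surface. World frame = base frame: x ahead of the robot, y to its left, z up, the work surface at z = 0. Lengths are in mm, angles in degrees, forces in N, time in s.
With the tool pointing down it reaches from about 375 to 900 mm from the base axis. Payload 3.1 kg.
Tool frame: the origin (TCP) lies on the front face of the gripper's body, between the roots of the fingers; the fingertips stand 73 mm ahead of it and the grasp point (between the pads) lies 54 mm ahead of it (grasp_offset is the distance from the TCP to the grasp point, in mm); z points along the fingers, y is the line along which they close (so a half turn about z gives the same grasp; the last joint's range is limited). The gripper opens to 85 mm and grips with 20 to 120 N. Pads are 22 mm wide; open, the fingers measure 114 mm over their backs; the gripper's body (76 mm by 85 mm) begins 54 mm behind the grasp point. The pads swing forward as they close: fully open they stand 13 mm farther back than shut.
Start: joints at [-74.972, 30.224, 82.088, -0, 67.689, -10.227], TCP at [266.683, -565.223, 303.91] pointing down, gripper open.
Joint ranges: [-176.69, 176.69], [-43.24, 126.21], [12.49, 139.97], [-82, 262], [0, 151.66], [-163.58, 163.58]. Speed limits (degrees/s): [159.86, 159.86, 180, 180, 180, 180].

INTERFACE

Orientations are given as a 3x3 rotation matrix whose columns are the frame's x, y, z axes.
In Python, from workcell import read_state, camera, finish_job, grasp_offset gives the robot as it stands.
- The arm moves only by the shell command python3 -m inch 'ROWS'. ROWS is JSON, one flat list of numbers, 7 for each row, row after row: the shift along the tool's x, y, z in units of 0.15 m (1.0 is 0.15 m), then the turn, a rotation vector about the tool's x, y, z in units of 120 degrees (1.0 is 120 degrees), then the opening, from 0 (shut) to 1 (fully open). In form: [x, y, z, wx, wy, wz, grip, x, y, z, wx, wy, wz, grip, ...]. A call has 1 to 20 rows; each row shifts and turns the commanded pose from where the row before left it, along the tool's axes as they then stand; what a row does not reach is not made up. A row lasts 1/12 s, in which the tool goes at most 41.7 mm and 7.16 degrees, less where a joint would pass 70% of its speed; a pose out of reach is approached as far as the arm can. A call with a number of a shift or a turn outside -1 to 1 is refused whole. A call with a gripper value outside its range is refused whole. The fingers move at their own pace and stop on an object; the grip force is fixed at half the most. Time passes only in rows, so rows that do not move let the fingers close. It gives the time, the measured TCP pose, the force, the opening and the grip force at its end, in the units of the state.
- read_state(): the state, without advancing time (a new reading comes with each control period).
- camera(name): name is "scene" or "side" or "wrist"; returns a dict with "pixels" (400x640x3 uint8, red, green, blue), "intrinsics" (3x3 intrinsics, pixels), "R" (3x3) and "t" (3): a world point X has camera coordinates R X + t. Camera axes: x right, y down, z forward; pixel columns grow to the right and rows downward; lengths in mm; the calibration is good to about 2 mm. A picture is of the moment at which its call begins. There is no depth.
- finish_job(): hands the job in; it is judged then, once.
The state is a dict: "clock": time; "q": joint angles; "joint_vel": joint speeds; "joint_torque": joint torques, N m; "tcp_pos": TCP position; "ee_rot": TCP orientation; "force": force on the tool from outside, world axes, zero at the start; "moment": the same for the moment, N m; "finger_gap": opening from 0.0 (shut) to 1.0 (fully open); "grip_force": force on a finger pad.
Only numpy, scipy, OpenCV 4.12 (cv2) and the standard library are available. Lean on these libraries where they do the work, as an engineer would, in place of code of your own. Each camera call takes 0.05 s, during which the arm holds its last target. There are 200 camera calls.

TASK

The grain mill has just been cleaned and put back together. Turn its adjusting ring clockwise (finer) by the lever tab until you feel the burrs touch, without jamming them, then back it off exactly three clicks. Then close the feed throat with the mill's own lid, pushed fully home, and leave the other things on the worktop where they are.

Things in the scene. Friction and masses are not known exactly. Their poses are not given: they have to be found in the camera images.
- mill: electric grain mill, fixed, white enamel on a steel foot of 240 x 140 mm. Its round head, 112 mm across, has its top 200 mm above the worktop and carries the adjusting ring; the motor housing behind is 177 mm high, 110 mm wide and reaches 153 mm from the ring's axis. Origin: at the underside, on the ring's axis; x points from the ring's axis to the motor housing, z up.
- hub (a point): middle of the adjusting ring's upper face, on its axis, 222 mm above the worktop; x points to the lever tab, z up. The ring is aluminium, 98 mm across and 22 mm high. It clicks every 10 degrees (36 to a turn) and rests in a click when let go; passing one takes up to 4 N at the tab. The burrs meet within the 2 degrees before a click, so three clicks end 30 degrees back from the touch.
- ring (a joint): angle of the adjusting ring (rad), growing clockwise seen from above (finer), range -0.7 to 1.5; at 0 the tab points 70 degrees clockwise of the mill's x axis. One click is 0.1745. Where the burrs meet differs after each cleaning, between 0.4 and 1.0, and must be felt: the push at the tab then climbs some 4 N per mm of tab travel. Push on to 7 to 12 N for a moment; over 22 N jams them.
- tab (a point): middle of the top of the lever tab, an upright round black peg, 16 mm across, on an arm at the ring's rim; its top is 248 mm above the worktop, its lower end 40 mm below that. The point lies 70 mm from the ring's axis; its x axis points outward from there.
- throat (a point): middle of the mouth of the feed throat: a fixed upright steel tube, 52 mm inside and 62 mm outside, 25 mm deep, its rim 247 mm above the worktop; on the ring's axis, z up.
- lid: loose beech lid of the feed throat, 110 g, 52 mm tall: a plug 47 mm across and 14 mm high (it stands on this), a flange 68 mm across and 5 mm thick, a round knob 25 mm across from 19 to 52 mm. Origin: middle of the plug's underside, z up. Fully home, the flange lies on the throat's rim, the origin 14 mm below the mouth.
- ramekin: white ceramic ramekin, 90 mm across, 45 mm high; origin at the middle of its underside. Leave it.
- bowl: shallow beech bowl, 190 mm across, 65 mm high; origin at the middle of its underside. Leave it.
- rolling_pin: beech rolling pin lying on the worktop, 320 mm long, 48 mm thick; origin below its middle, x along it. Leave it.
- egg_box: grey pulp tray with six brown eggs, 150 x 105 mm, 65 mm high; origin at the middle of its underside. Leave it.
- whisk: steel balloon whisk lying down, 290 mm long, 60 mm high; origin under its middle, x along it towards the wires. Leave it.
- jar: closed glass jar, 84 mm across, 115 mm high; origin at the middle of its underside. Leave it.
- jar_lid: flat beech lid of a storage jar lying on the worktop: a disc 92 mm across and 12 mm thick with a small knob, without a plug, 42 mm high; origin at the middle of its underside. Not the mill's lid; leave it.
- sugar0: lump of brown sugar, 22 x 20 x 19 mm; origin at the middle of its underside. Leave it.
- sugar1: second lump of brown sugar of the same size; origin at the middle of its underside. Leave it.
Not all that is in view belongs to the job. Leave any black or green look-alike of the lid alone.

How it is judged (in metres and radians):
On the way, in this order (a step that is already met when the one before it is completed fails the run):
1. the ring is turned in until the burrs are felt to touch (contact force between upper_burr and lower_burr above 6 N), for 0.1 s.
2. the ring is backed off three clicks from the touch (distance between upper_burr and lower_burr between 0.0299 and 0.0359 m), for 0.2 s.
At the end, for the whole second after the job is handed in: The adjusting ring is at rest in the third click back from where the burrs touch (within 0.4 of a click), and the mill's lid is at rest upright in the feed throat (within 5 mm of its axis and 4 degrees), its flange on the rim (within 2.5 mm) (all of step 2 and horizontal distance between lid and throat below 0.005 m and z of lid in the frame of throat between -0.0165 and -0.0115 m and angle between lid's own z axis and vertical below 0.07 rad and linear speed of lid below 0.02 m/s and velocity of joint ring between -0.05 and 0.05 rad/s).
It fails at once if the burrs are jammed together: more than about 22 N at the lever tab (contact force between upper_burr and lower_burr above 36 N).
It fails at once if another thing on the worktop is shifted by more than 30 mm (distance of any of ramekin, bowl, rolling_pin, egg_box, whisk, jar, jar_lid, sugar0, sugar1 from where it was at the start of the episode above 0.03 m).
It also fails if it takes over 70 s, if anything falls off the work surface, if the arm or the gripper's body presses on something with over 40 N, if the wrist force passes 120 N, or if a joint passes its speed limit or range.

## Working session

There is one attempt and no reset: what is moved stays moved. The work goes in short steps, Python scripts to look and compute and a shell command to move; the robot and the scene stay as the last step left them, time stands still between calls to the robot, and variables do not carry over. Pictures are saved under pics/ and viewed, at most 10 in all, crops included, and the job is handed in when it is done.

```bash
ls; mkdir -p pics
python3 - <<'E'
from workcell import *
import cv2,numpy as np
for n in("scene","side"):
    c=camera(n); cv2.imwrite(f"pics/{n}0.png",c["pixels"][:,:,::-1]); print(n,c["intrinsics"],c["R"],c["t"])
s=read_state();print(s,grasp_offset)
E
```

```text
pics
scene [[388.10948209   0.         318.27778558]
 [  0.         388.10948209 197.80613417]
 [  0.           0.           1.        ]] [[ 0.82218971  0.56913212  0.00962884]
 [ 0.31976456 -0.44781716 -0.83499127]
 [-0.47090839  0.68960019 -0.55017894]] [-457.32709388    9.68848771 1627.9905921 ]
side [[471.28405242   0.         315.87744131]
 [  0.         471.28405242 196.88135394]
 [  0.           0.           1.        ]] [[-0.9892877  -0.1459401   0.00336598]
 [-0.0994619   0.65698868 -0.74731065]
 [ 0.10685118 -0.73964002 -0.6644663 ]] [ 525.58598565  134.72844088 1731.33789826]
{'clock': 0.1, 'q': array([-7.49708974e+01,  3.02727901e+01,  8.21469923e+01,  1.63021110e-03,
        6.76917273e+01, -1.02282746e+01]), 'joint_vel': array([-0.011872  , -0.07885475, -0.26216241,  0.00689001, -0.06571413,
        0.05076549]), 'joint_torque': array([ 3.80507572e-04, -4.43301630e+01, -1.78587109e+01, -2.16130402e-04,
        3.84597864e-03, -9.60136504e-06]), 'tcp_pos': array([ 266.57058955, -564.75509514,  303.05185814]), 'ee_rot': array([[ 9.04404923e-01,  4.26674942e-01, -4.79248432e-04],
       [ 4.26675049e-01, -9.04403032e-01,  1.88646435e-03],
       [ 3.71473332e-04, -1.91061099e-03, -9.99998106e-01]]), 'force': array([ 0.23120335, -0.37677065, -0.48589118]), 'moment': array([0.02377394, 0.01875057, 0.00647068]), 'grip_force': 0.0, 'finger_gap': 0.9951353700325865} 53.900000000000006
```

View pics/scene0.png

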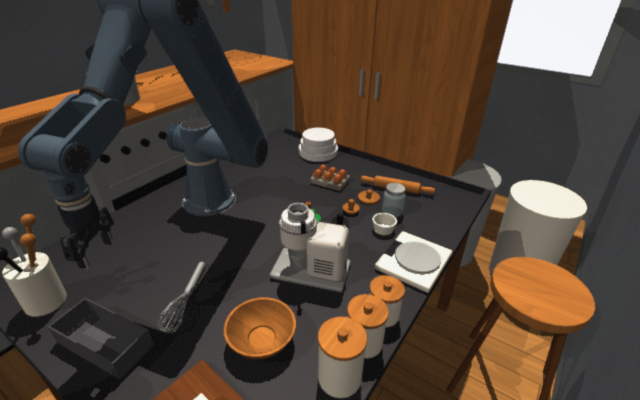

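View pics/side0.png

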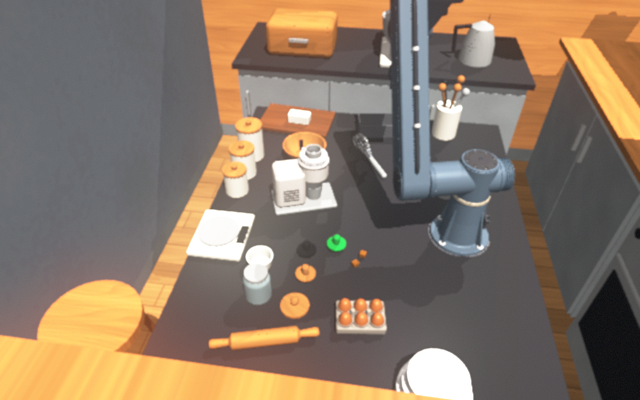

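Candidates for the lid in the side view are green (337,243), black (307,248), small beech (306,272), larger flat beech jar_lid (295,305) and the canister lids (248,125), (241,147), (235,170). In the scene view the small beech one is at (351,209) and jar_lid at (369,197). By the description I choose the small beech one, and check it in enlarged crops.

Run:
```python
import cv2,numpy as np
a=cv2.imread("pics/side0.png");b=cv2.imread("pics/scene0.png")
A=cv2.resize(a[225:325,255:355],None,fx=4,fy=4,interpolation=cv2.INTER_CUBIC)
B=cv2.resize(a[135:215,262:342],None,fx=5,fy=5,interpolation=cv2.INTER_CUBIC)
cv2.imwrite("pics/c1.png",np.hstack([A,B]))
A=cv2.resize(b[190:290,265:365],None,fx=6,fy=6,interpolation=cv2.INTER_CUBIC)
B=cv2.resize(b[180:240,325:365],None,fx=5,fy=5,interpolation=cv2.INTER_CUBIC)
C=np.zeros((600,800,3),np.uint8);C[:,:600]=A;C[:300,600:]=B
cv2.imwrite("pics/c2.png",C)
```

```text
(no output)
```

View pics/c1.png

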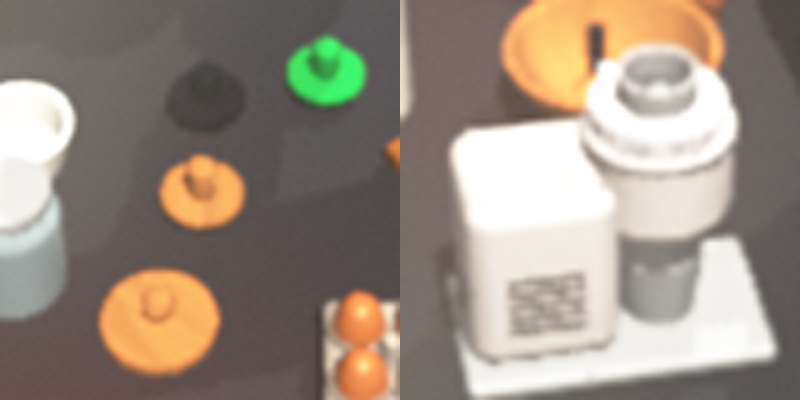

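View pics/c2.png

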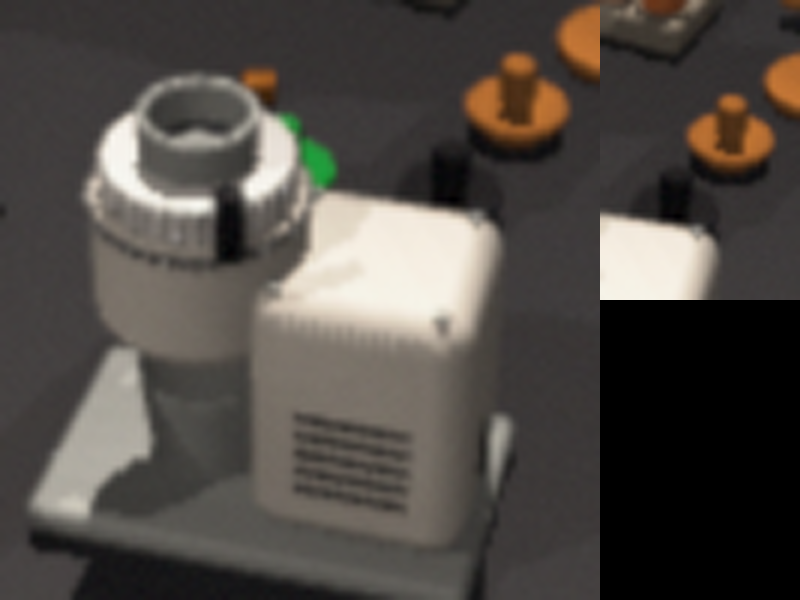

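The small beech lid, with its tall knob and plug below the flange, is at side (305.5,272.5) and scene (351,208). The throat rim is at side (313,148) and scene (298,209), and the black tab top at side (301,140.5) and scene (303,221).

```bash
cat > h.py <<'E'
from workcell import *
import numpy as np
K={"scene":[388.109,318.278,197.806],"side":[471.284,315.877,196.881]}
R={"scene":np.array([[0.82218971,0.56913212,0.00962884],[0.31976456,-0.44781716,-0.83499127],[-0.47090839,0.68960019,-0.55017894]]),
"side":np.array([[-0.9892877,-0.1459401,0.00336598],[-0.0994619,0.65698868,-0.74731065],[0.10685118,-0.73964002,-0.6644663]])}
T={"scene":np.array([-457.32709388,9.68848771,1627.9905921]),"side":np.array([525.58598565,134.72844088,1731.33789826])}
def ray(n,u,v):
    f,cx,cy=K[n]; d=R[n].T@np.array([(u-cx)/f,(v-cy)/f,1]); return -R[n].T@T[n],d
def atz(n,p,z):
    o,d=ray(n,*p); return (o+d*(z-o[2])/d[2]).round(1)
def tri(ps,pd):
    A=np.zeros((3,3));b=np.zeros(3)
    for n,p in(("scene",ps),("side",pd)):
        o,d=ray(n,*p);d/=np.linalg.norm(d);M=np.eye(3)-np.outer(d,d);A+=M;b+=M@o
    return np.linalg.solve(A,b).round(1)
def proj(n,X):
    c=R[n]@np.array(X,float)+T[n];f,cx,cy=K[n];return (c[:2]/c[2]*f+[cx,cy]).round(1)
E
python3 - <<'E'
from h import *
sc=lambda x,y,f,a,b:((x+.5)/f-.5+a,(y+.5)/f-.5+b)
P={"rim":(sc(198.5,115,6,265,190),sc(257,67,5,262,135),247),
"tab":(sc(229.5,188,6,265,190),sc(196,28,5,262,135),248),
"knob":(sc(519,61,6,265,190),sc(203,162,4,255,225),52),
"flange":(sc(517,108,6,265,190),sc(203,191,4,255,225),19),
"foot1":(sc(33,505,6,265,190),sc(375,355,5,262,135),12),}
for k,(a,b,z) in P.items(): print(k,atz("scene",a,z),atz("side",b,z),tri(a,b))
for n,p in(("scene",(340,217)),("side",(307,248)),("side",(337,243)),("side",(295,305)),("side",(260,255)),("side",(257,285)),("side",(304,145)),("side",(361,256))):print(n,p,atz(n,p,20))
E
```

```text
rim [ 557.4 -113.4  247. ] [ 558.7 -109.1  247. ] [ 557.9 -112.   245.7]
tab [ 606.6 -153.9  248. ] [ 610.5 -149.5  248. ] [ 608.7 -152.8  247.1]
knob [521.2 279.5  52. ] [525.8 275.2  52. ] [524.2 276.5  54.4]
flange [525.3 273.6  19. ] [525.6 278.6  19. ] [524.9 276.4  16.9]
foot1 [ 499.6 -191.9   12. ] [460.6 -70.3  12. ] [ 461.1 -143.8  -51.6]
scene (340, 217) [524.7 193.   20. ]
side (307, 248) [537.5 171.3  20. ]
side (337, 243) [436.3 132.   20. ]
side (295, 305) [536.4 412.3  20. ]
side (260, 255) [692.4 227.3  20. ]
side (257, 285) [672.  354.2  20. ]
side (304, 145) [ 649.7 -437.7   20. ]
side (361, 256) [347.8 180.   20. ]
```

```bash
python3 - <<'E'
from h import *
sc=lambda x,y,f,a,b:((x+.5)/f-.5+a,(y+.5)/f-.5+b)
for k,a,b in(("c",sc(380,265,6,265,190),sc(130,167,5,262,135)),):
    for n,p in(("scene",a),("side",b)):
        X=atz(n,p,177);print(n,X,np.degrees(np.arctan2(X[1]+111.5,X[0]-558)))
# foot far edge corner directions (side): right-near corner, left-near corner
a=atz("side",sc(375,355,5,262,135),10);b=atz("side",sc(72,392,5,262,135),10);print(a,b,np.degrees(np.arctan2(*(b-a)[1::-1])),np.linalg.norm(b-a))
a=atz("scene",sc(33,505,6,265,190),10);b=atz("scene",sc(465,575,6,265,190),10);print(a,b,np.degrees(np.arctan2(*(b-a)[1::-1])),np.linalg.norm(b-a))
E
python3 -m inch '[0,0,-0.04,0,0,-0.057,0.35, 0,0,-0.04,0,0,-0.057,0.35, 0,0,-0.04,0,0,-0.057,0.35, 0,0,-0.04,0,0,-0.057,0.35, 0,0,-0.04,0,0,-0.057,0.35, 0,0,-0.04,0,0,-0.057,0.35, 0,0,-0.04,0,0,-0.057,0.35, 0,0,-0.04,0,0,-0.057,0.35, 0,0,-0.04,0,0,-0.057,0.35, 0,0,-0.04,0,0,-0.057,0.35, 0,0,-0.04,0,0,-0.057,0.35, 0,0,-0.04,0,0,-0.057,0.35, 0,0,-0.04,0,0,-0.057,0.35, 0,0,-0.04,0,0,-0.057,0.35, 0,0,-0.04,0,0,-0.057,0.35, 0,0,-0.04,0,0,-0.057,0.35, 0,0,-0.04,0,0,-0.057,0.35]'
cat >> h.py <<'E'
def goto(x,y,z=None):
    s=read_state();Rt=s["ee_rot"];p=s["tcp_pos"];z=p[2] if z is None else z
    d=Rt.T@(np.array([x,y,z])-p)
    print("tcp",p.round(1),"yaw",np.degrees(np.arctan2(Rt[1,0],Rt[0,0])).round(2),"tilt",Rt[:2,2].round(4),"t",round(s["clock"],2),"gap",round(s["finger_gap"]*85,1),"F",s["force"].round(1),"q6",s["q"][5].round(1))
    print("shift mm",d.round(1),"units",(d/150).round(3))
E
python3 -c "
from h import *
goto(609,-152,405)"
```

```text
scene [649.  -86.1 177. ] 15.595527795422173
side [646.9 -67.4 177. ] 26.384307992668965
[460.8 -72.5  10. ] [684.4   3.4  10. ] 18.749546834490875 236.13083237900125
[ 498.1 -190.4   10. ] [715.7 -99.4  10. ] 22.694609905330026 235.86173916089064
clock: 1.52
tcp_pos: [266.6, -564.9, 405.5]
ee_rot: [[-0.787, 0.617, -0.0], [0.617, 0.787, 0.001], [0.001, 0.001, -1.0]]
force: [-0.6, 0.1, -0.0]
finger_gap: 0.352
grip_force: 0.0
tcp [ 266.6 -564.9  405.5] yaw 141.87 tilt [-0.0004  0.0014] t 1.52 gap 29.9 F [-0.6  0.1 -0. ] q6 -126.8
shift mm [-14.4 536.2   1. ] units [-0.096  3.575  0.007]
```

```bash
python3 -m inch '[-0.005,0.08,0,0,0,0,0.35, -0.005,0.14,0,0,0,0,0.35, -0.005,0.195,0,0,0,0,0.35, -0.005,0.195,0,0,0,0,0.35, -0.005,0.195,0,0,0,0,0.35, -0.005,0.195,0,0,0,0,0.35, -0.005,0.195,0,0,0,0,0.35, -0.005,0.195,0,0,0,0,0.35, -0.005,0.195,0,0,0,0,0.35, -0.005,0.195,0,0,0,0,0.35, -0.005,0.195,0,0,0,0,0.35, -0.005,0.195,0,0,0,0,0.35, -0.005,0.195,0,0,0,0,0.35, -0.005,0.195,0,0,0,0,0.35, -0.005,0.195,0,0,0,0,0.35, -0.005,0.195,0,0,0,0,0.35, -0.005,0.195,0,0,0,0,0.35, -0.005,0.195,0,0,0,0,0.35, -0.005,0.13,0,0,0,0,0.35, 0,0.1,0,0,0,0,0.35]'
python3 - <<'E'
from h import *
import cv2
c=camera("wrist");cv2.imwrite("pics/w1.png",c["pixels"][:,:,::-1]);np.savez("w1.npz",**c)
goto(609,-152,405)
E
```

```text
clock: 3.18
tcp_pos: [611.7, -151.9, 405.0]
ee_rot: [[-0.783, 0.623, -0.001], [0.623, 0.783, 0.001], [0.002, 0.0, -1.0]]
force: [0.8, -0.4, 0.2]
finger_gap: 0.349
grip_force: 0.0
tcp [ 612.8 -150.5  405.1] yaw 141.61 tilt [0.0005 0.0029] t 3.23 gap 29.4 F [ 1.2  0.9 -0.5] q6 -75.6
shift mm [ 2.  -3.6  0.1] units [ 0.013 -0.024  0.   ]
```

View pics/w1.png

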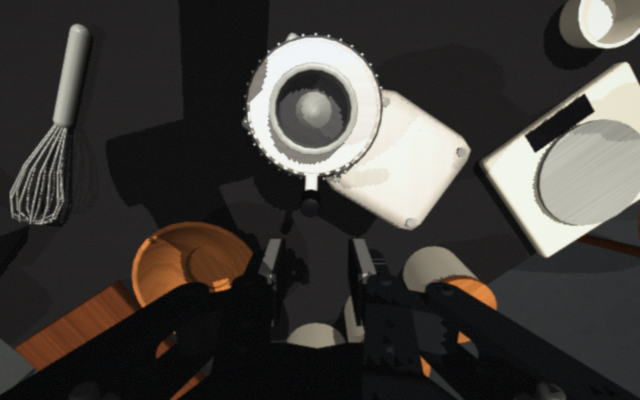

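Wrist view: throat rim centre at about (314,108), tab's black top at about (310,202), the arm at (311,184), and the housing to the right and below.

Run:
```python
from h import *
c=np.load("w1.npz");Rc=c["R"];t=c["t"];Ki=np.linalg.inv(c["intrinsics"])
def az(u,v,z):
    o=-Rc.T@t;d=Rc.T@Ki@np.array([u,v,1]);return o+d*(z-o[2])/d[2]
h=az(313.5,108.5,247);tb=az(310.5,203,248);ring=az(314,107,216)
print(-Rc.T@t,h,tb,ring,np.hypot(*(tb-h)[:2]),np.degrees(np.arctan2(*(tb-h)[1::-1])))
for L,Rr,y,z in((270,357,108,247),):print(az(L,y,z)-az(Rr,y,z))
for p in((388,100),(465,150),(410,222)):
  print(az(*p,177).round(1))
```

```text
[ 560.17825282 -111.49463189  475.28963128] [ 556.44173101 -111.53476101  247.        ] [ 607.35087288 -155.08807     248.        ] [ 555.30160857 -110.53642382  216.        ] 66.99724956788906 -40.5473377900929
[-37.08889449 -46.60012885   0.        ]
[590.9 -55.2 177. ]
[671.4 -25.  177. ]
[ 698.1 -104.3  177. ]
```

```bash
python3 -m inch '[0,0,0,0,0,0.013,0.35, 0,0,0.1,0,0,0,0.35, 0,0,0.1,0,0,0,0.35, 0,0,0.1,0,0,0,0.35, 0,0,0.1,0,0,0,0.35,0,0,0,0,0,0,0.35,0,0,0,0,0,0,0.35]' ; python3 -c "
from h import *
goto(610,-156,330)"
```

```text
clock: 3.82
tcp_pos: [610.1, -154.9, 344.9]
ee_rot: [[-0.765, 0.644, -0.003], [0.644, 0.765, 0.001], [0.003, -0.001, -1.0]]
force: [-0.9, -0.8, 0.1]
finger_gap: 0.347
grip_force: 0.0
tcp [ 610.1 -154.9  344.9] yaw 139.88 tilt [-0.0028  0.0011] t 3.82 gap 29.5 F [-0.9 -0.8  0.1] q6 -74.3
shift mm [-0.7 -0.9 14.9] units [-0.005 -0.006  0.1  ]
```

```bash
python3 -m inch '[-0.005,-0.006,0.08,0,0,0,0.35, 0,0,0.08,0,0,0,0.35, 0,0,0.06,0,0,0,0.35, 0,0,0.05,0,0,0,0.35, 0,0,0.03,0,0,0,0.35, 0,0,0.03,0,0,0,0.35, 0,0,0,0,0,0,0.35]'
python3 - <<'E'
from h import *
import cv2
goto(610,-156,295)
c=camera("wrist");i=c["pixels"][:,:,::-1];cv2.imwrite("pics/w2.png",cv2.resize(i[150:350,200:440],None,fx=2.5,fy=2.5));np.savez("w2.npz",**c)
E
```

```text
clock: 4.4
tcp_pos: [610.7, -155.9, 295.8]
ee_rot: [[-0.766, 0.643, -0.001], [0.643, 0.766, 0.0], [0.001, -0.0, -1.0]]
force: [0.2, 0.4, -1.0]
finger_gap: 0.349
grip_force: 0.0
tcp [ 610.7 -155.9  295.8] yaw 139.96 tilt [-0.0011  0.0004] t 4.4 gap 29.7 F [ 0.2  0.4 -1. ] q6 -74.4
shift mm [ 0.5 -0.5  0.8] units [ 0.003 -0.003  0.005]
```

View pics/w2.png

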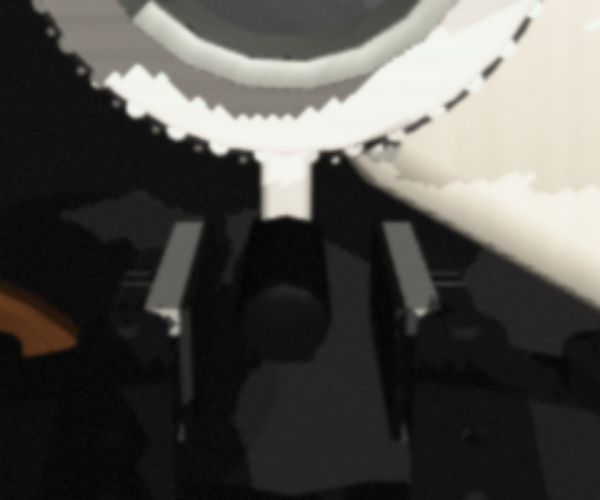

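```bash
cat > chk.py <<'E'
import sys
from h import *
lim=float(sys.argv[1]) if len(sys.argv)>1 else 6
s=read_state();Rt=s["ee_rot"];p=s["tcp_pos"];v=p[:2]-np.array([557,-111.3])
Ft=s["force"]@Rt[:,1];Fr=s["force"]@Rt[:,0]
print("t %.2f ang %.2f r %.1f yaw %.2f Ft %.2f Fr %.2f Fz %.2f gap %.1f"%(s["clock"],np.degrees(np.arctan2(v[1],v[0])),np.hypot(*v),np.degrees(np.arctan2(Rt[1,0],Rt[0,0])),Ft,Fr,s["force"][2],s["finger_gap"]*85))
sys.exit(abs(Ft)>lim)
E
python3 -m inch '[0,0,0,0,0,0,0.27, 0,0,0,0,0,0,0.27, 0,0,0,0,0,0,0.27]' >/dev/null && python3 chk.py &&
python3 -m inch '[0.0004,-0.0204,0,0,0,0.0208,0.27, 0.0004,-0.0204,0,0,0,0.0208,0.27, 0.0004,-0.0204,0,0,0,0.0208,0.27, 0.0004,-0.0204,0,0,0,0.0208,0.27, 0,0,0,0,0,0,0.27]' >/dev/null && python3 chk.py 9 &&
python3 -m inch '[0.0004,-0.0204,0,0,0,0.0208,0.27, 0.0004,-0.0204,0,0,0,0.0208,0.27, 0.0004,-0.0204,0,0,0,0.0208,0.27, 0.0004,-0.0204,0,0,0,0.0208,0.27, 0,0,0,0,0,0,0.27]' >/dev/null && python3 chk.py 9 &&
python3 -m inch '[0.0004,-0.0204,0,0,0,0.0208,0.27, 0.0004,-0.0204,0,0,0,0.0208,0.27, 0.0004,-0.0204,0,0,0,0.0208,0.27, 0,0,0,0,0,0,0.27]' >/dev/null && python3 chk.py
```

```text
t 4.70 ang -39.56 r 70.2 yaw 139.97 Ft -0.33 Fr 0.07 Fz -0.53 gap 22.8False
```

```bash
sed -i 's/sys.exit(abs(Ft)>lim)/sys.exit(int(abs(Ft)>lim))/' chk.py
python3 -m inch '[0.0004,-0.0204,0,0,0,0.0208,0.27, 0.0004,-0.0204,0,0,0,0.0208,0.27, 0.0004,-0.0204,0,0,0,0.0208,0.27, 0.0004,-0.0204,0,0,0,0.0208,0.27, 0,0,0,0,0,0,0.27]' >/dev/null && python3 chk.py 9 &&
python3 -m inch '[0.0004,-0.0204,0,0,0,0.0208,0.27, 0.0004,-0.0204,0,0,0,0.0208,0.27, 0.0004,-0.0204,0,0,0,0.0208,0.27, 0.0004,-0.0204,0,0,0,0.0208,0.27, 0,0,0,0,0,0,0.27]' >/dev/null && python3 chk.py 9 &&
python3 -m inch '[0.0004,-0.0204,0,0,0,0.0208,0.27, 0.0004,-0.0204,0,0,0,0.0208,0.27, 0.0004,-0.0204,0,0,0,0.0208,0.27, 0,0,0,0,0,0,0.27]' >/dev/null && python3 chk.py
```

```text
t 5.12 ang -49.27 r 69.9 yaw 129.94 Ft -0.48 Fr 0.56 Fz 0.59 gap 23.4
t 5.53 ang -59.60 r 70.0 yaw 120.01 Ft -0.43 Fr -0.03 Fz 1.02 gap 22.7
t 5.87 ang -66.50 r 69.9 yaw 112.50 Ft 3.91 Fr 1.13 Fz -0.92 gap 22.7
```

```bash
python3 -m inch '[0,-0.0041,0,0,0,0.0042,0.27, 0,-0.0041,0,0,0,0.0042,0.27, 0,0,0,0,0,0,0.27]' >/dev/null && python3 chk.py &&
python3 -m inch '[0,-0.0041,0,0,0,0.0042,0.27, 0,-0.0041,0,0,0,0.0042,0.27, 0,0,0,0,0,0,0.27]' >/dev/null && python3 chk.py &&
python3 -m inch '[0,-0.0041,0,0,0,0.0042,0.27, 0,-0.0041,0,0,0,0.0042,0.27, 0,0,0,0,0,0,0.27]' >/dev/null && python3 chk.py &&
python3 -m inch '[0,-0.0041,0,0,0,0.0042,0.27, 0,-0.0041,0,0,0,0.0042,0.27, 0,0,0,0,0,0,0.27]' >/dev/null && python3 chk.py &&
python3 -m inch '[0,-0.0041,0,0,0,0.0042,0.27, 0,-0.0041,0,0,0,0.0042,0.27, 0,0,0,0,0,0,0.27]' >/dev/null && python3 chk.py &&
python3 -m inch '[0,-0.0041,0,0,0,0.0042,0.27, 0,-0.0041,0,0,0,0.0042,0.27, 0,0,0,0,0,0,0.27]' >/dev/null && python3 chk.py &&
python3 -m inch '[0,-0.0041,0,0,0,0.0042,0.27, 0,-0.0041,0,0,0,0.0042,0.27, 0,0,0,0,0,0,0.27]' >/dev/null && python3 chk.py &&
python3 -m inch '[0,-0.0041,0,0,0,0.0042,0.27, 0,-0.0041,0,0,0,0.0042,0.27, 0,0,0,0,0,0,0.27]' >/dev/null && python3 chk.py &&
python3 -m inch '[0,-0.0041,0,0,0,0.0042,0.27, 0,-0.0041,0,0,0,0.0042,0.27, 0,0,0,0,0,0,0.27]' >/dev/null && python3 chk.py &&
python3 -m inch '[0,-0.0041,0,0,0,0.0042,0.27, 0,-0.0041,0,0,0,0.0042,0.27, 0,0,0,0,0,0,0.27]' >/dev/null && python3 chk.py &&
python3 -m inch '[0,-0.0041,0,0,0,0.0042,0.27, 0,-0.0041,0,0,0,0.0042,0.27, 0,0,0,0,0,0,0.27]' >/dev/null && python3 chk.py &&
python3 -m inch '[0,-0.0041,0,0,0,0.0042,0.27, 0,-0.0041,0,0,0,0.0042,0.27, 0,0,0,0,0,0,0.27]' >/dev/null && python3 chk.py
```

```text
t 6.12 ang -67.18 r 69.9 yaw 111.56 Ft 4.68 Fr 1.63 Fz -1.52 gap 23.1
t 6.37 ang -68.78 r 70.0 yaw 110.57 Ft 1.64 Fr 1.10 Fz -0.52 gap 22.7
t 6.62 ang -70.68 r 70.2 yaw 109.50 Ft 0.37 Fr -0.52 Fz -0.15 gap 23.1
t 6.87 ang -71.77 r 69.9 yaw 108.46 Ft 0.23 Fr 0.15 Fz -0.06 gap 23.0
t 7.12 ang -72.61 r 69.8 yaw 107.45 Ft 0.45 Fr -0.11 Fz 0.28 gap 22.9
t 7.37 ang -73.41 r 69.8 yaw 106.44 Ft 0.21 Fr 0.22 Fz 0.52 gap 23.2
t 7.62 ang -74.30 r 69.9 yaw 105.43 Ft -0.18 Fr 0.19 Fz -1.32 gap 23.2
t 7.87 ang -75.03 r 69.8 yaw 104.42 Ft 3.04 Fr 0.77 Fz -0.69 gap 23.0
t 8.12 ang -75.85 r 69.8 yaw 103.41 Ft 3.81 Fr 0.70 Fz -1.29 gap 22.8
t 8.37 ang -76.64 r 69.7 yaw 102.39 Ft 6.17 Fr 2.19 Fz -2.37 gap 23.1
```

```bash
python3 -m inch '[0,-0.0041,0,0,0,0.0042,0.27, 0,0,0,0,0,0,0.27]' >/dev/null && python3 chk.py 7 &&
python3 -m inch '[0,-0.0041,0,0,0,0.0042,0.27, 0,0,0,0,0,0,0.27]' >/dev/null && python3 chk.py 7 &&
python3 -m inch '[0,-0.0041,0,0,0,0.0042,0.27, 0,0,0,0,0,0,0.27]' >/dev/null && python3 chk.py 7 &&
python3 -m inch '[0,-0.0041,0,0,0,0.0042,0.27, 0,0,0,0,0,0,0.27]' >/dev/null && python3 chk.py 7 &&
python3 -m inch '[0,-0.0041,0,0,0,0.0042,0.27, 0,-0.0041,0,0,0,0.0042,0.27, 0,0,0,0,0,0,0.27]' >/dev/null && python3 chk.py &&
python3 -m inch '[0,-0.0041,0,0,0,0.0042,0.27, 0,-0.0041,0,0,0,0.0042,0.27, 0,0,0,0,0,0,0.27]' >/dev/null && python3 chk.py &&
python3 -m inch '[0,-0.0041,0,0,0,0.0042,0.27, 0,-0.0041,0,0,0,0.0042,0.27, 0,0,0,0,0,0,0.27]' >/dev/null && python3 chk.py &&
python3 -m inch '[0,-0.0041,0,0,0,0.0042,0.27, 0,-0.0041,0,0,0,0.0042,0.27, 0,0,0,0,0,0,0.27]' >/dev/null && python3 chk.py &&
python3 -m inch '[0,-0.0041,0,0,0,0.0042,0.27, 0,-0.0041,0,0,0,0.0042,0.27, 0,0,0,0,0,0,0.27]' >/dev/null && python3 chk.py
```

```text
t 8.53 ang -76.96 r 69.7 yaw 101.89 Ft 5.53 Fr 1.78 Fz -2.40 gap 23.0
t 8.70 ang -77.35 r 69.7 yaw 101.38 Ft 6.38 Fr 2.73 Fz -2.57 gap 23.2
t 8.87 ang -78.52 r 69.8 yaw 100.91 Ft 1.62 Fr 0.12 Fz -0.95 gap 23.1
t 9.03 ang -79.69 r 70.0 yaw 100.40 Ft 1.62 Fr 0.91 Fz 0.69 gap 23.0
t 9.28 ang -80.83 r 70.1 yaw 99.38 Ft 1.08 Fr -0.41 Fz -0.33 gap 22.9
t 9.53 ang -81.72 r 70.0 yaw 98.38 Ft 0.64 Fr -0.97 Fz 0.52 gap 23.0
t 9.78 ang -82.58 r 69.9 yaw 97.37 Ft -0.67 Fr 0.32 Fz -1.42 gap 22.6
t 10.03 ang -83.31 r 69.9 yaw 96.36 Ft 0.41 Fr 1.03 Fz -0.68 gap 22.9
t 10.28 ang -83.92 r 69.8 yaw 95.35 Ft 2.75 Fr 0.28 Fz -1.26 gap 22.6
```

```bash
python3 -m inch '[0,-0.0041,0,0,0,0.0042,0.27, 0,0,0,0,0,0,0.27]' >/dev/null && python3 chk.py 7 &&
python3 -m inch '[0,-0.0041,0,0,0,0.0042,0.27, 0,0,0,0,0,0,0.27]' >/dev/null && python3 chk.py 7 &&
python3 -m inch '[0,-0.0041,0,0,0,0.0042,0.27, 0,0,0,0,0,0,0.27]' >/dev/null && python3 chk.py 7 &&
python3 -m inch '[0,-0.0041,0,0,0,0.0042,0.27, 0,0,0,0,0,0,0.27]' >/dev/null && python3 chk.py 7 &&
python3 -m inch '[0,-0.0041,0,0,0,0.0042,0.27, 0,0,0,0,0,0,0.27]' >/dev/null && python3 chk.py 7 &&
python3 -m inch '[0,-0.0041,0,0,0,0.0042,0.27, 0,0,0,0,0,0,0.27]' >/dev/null && python3 chk.py 7 &&
python3 -m inch '[0,-0.0041,0,0,0,0.0042,0.27, 0,0,0,0,0,0,0.27]' >/dev/null && python3 chk.py 7 &&
python3 -m inch '[0,-0.0041,0,0,0,0.0042,0.27, 0,0,0,0,0,0,0.27]' >/dev/null && python3 chk.py 7 &&
python3 -m inch '[0,-0.0041,0,0,0,0.0042,0.27, 0,-0.0041,0,0,0,0.0042,0.27, 0,0,0,0,0,0,0.27]' >/dev/null && python3 chk.py 7 &&
python3 -m inch '[0,-0.0041,0,0,0,0.0042,0.27, 0,-0.0041,0,0,0,0.0042,0.27, 0,0,0,0,0,0,0.27]' >/dev/null && python3 chk.py 7
```

```text
t 10.45 ang -84.29 r 69.8 yaw 94.85 Ft 5.19 Fr 0.90 Fz -1.91 gap 23.0
t 10.62 ang -84.61 r 69.7 yaw 94.34 Ft 5.62 Fr 1.55 Fz -2.67 gap 23.1
t 10.78 ang -84.85 r 69.7 yaw 93.84 Ft 6.40 Fr 3.00 Fz -3.00 gap 22.6
t 10.95 ang -85.13 r 69.6 yaw 93.33 Ft 7.04 Fr 2.21 Fz -3.44 gap 22.7
```

```bash
python3 -m inch '[0,-0.0041,0,0,0,0.0042,0.27, 0,0,0,0,0,0,0.27]' >/dev/null && python3 chk.py 9.5 &&
python3 -m inch '[0,-0.0041,0,0,0,0.0042,0.27, 0,0,0,0,0,0,0.27]' >/dev/null && python3 chk.py 9.5 &&
python3 -m inch '[0,-0.0041,0,0,0,0.0042,0.27, 0,0,0,0,0,0,0.27]' >/dev/null && python3 chk.py 9.5 &&
python3 -m inch '[0,-0.0041,0,0,0,0.0042,0.27, 0,0,0,0,0,0,0.27]' >/dev/null && python3 chk.py 9.5
```

```text
t 11.12 ang -85.37 r 69.6 yaw 92.82 Ft 8.91 Fr 3.49 Fz -3.98 gap 22.9
t 11.28 ang -85.61 r 69.5 yaw 92.31 Ft 9.09 Fr 2.62 Fz -3.75 gap 23.2
t 11.45 ang -85.86 r 69.5 yaw 91.81 Ft 10.53 Fr 3.93 Fz -4.01 gap 22.9
```

```bash
python3 -m inch '[0,-0.0015,0,0,0,0,0.27, 0,0,0,0,0,0,0.27, 0,0,0,0,0,0,0.27]' >/dev/null ; python3 chk.py 9.5 ;
python3 -m inch '[0.00016,0.0122,0,0,0,-0.0125,0.27, 0.00016,0.0122,0,0,0,-0.0125,0.27, 0.00016,0.0122,0,0,0,-0.0125,0.27, 0.00016,0.0122,0,0,0,-0.0125,0.27, 0.00016,0.0122,0,0,0,-0.0125,0.27, 0.00016,0.0122,0,0,0,-0.0125,0.27, 0.00016,0.0122,0,0,0,-0.0125,0.27]' >/dev/null ; python3 chk.py 9.5 && 
python3 -m inch '[0.00016,0.0122,0,0,0,-0.0125,0.27, 0.00016,0.0122,0,0,0,-0.0125,0.27, 0.00016,0.0122,0,0,0,-0.0125,0.27, 0.00016,0.0122,0,0,0,-0.0125,0.27, 0.00016,0.0122,0,0,0,-0.0125,0.27, 0.00016,0.0122,0,0,0,-0.0125,0.27]' >/dev/null ; python3 chk.py 9.5 && 
python3 -m inch '[0.00016,0.0122,0,0,0,-0.0125,0.27, 0.00016,0.0122,0,0,0,-0.0125,0.27, 0.00016,0.0122,0,0,0,-0.0125,0.27, 0.00016,0.0122,0,0,0,-0.0125,0.27, 0.00016,0.0122,0,0,0,-0.0125,0.27, 0.00016,0.0122,0,0,0,-0.0125,0.27]' >/dev/null ; python3 chk.py 9.5
```

```text
t 11.70 ang -85.90 r 69.5 yaw 91.82 Ft 9.24 Fr 3.06 Fz -5.87 gap 22.8
t 12.28 ang -77.85 r 70.0 yaw 102.48 Ft -0.57 Fr 0.14 Fz -0.12 gap 23.1
t 12.78 ang -68.26 r 70.0 yaw 111.48 Ft -1.62 Fr 0.63 Fz 0.52 gap 23.1
t 13.28 ang -58.91 r 70.1 yaw 120.49 Ft -0.53 Fr -1.17 Fz 0.09 gap 22.7
```

```bash
python3 -m inch '[0,0.0082,0,0,0,-0.0083,0.27, 0,0,0,0,0,0,0.27]' >/dev/null ; python3 chk.py 9.5 && 
python3 -m inch '[0,0.0082,0,0,0,-0.0083,0.27, 0,0,0,0,0,0,0.27]' >/dev/null ; python3 chk.py 9.5 && 
python3 -m inch '[0,0.0082,0,0,0,-0.0083,0.27, 0,0,0,0,0,0,0.27]' >/dev/null ; python3 chk.py 9.5 && 
python3 -m inch '[0,0.0082,0,0,0,-0.0083,0.27, 0,0,0,0,0,0,0.27]' >/dev/null ; python3 chk.py 9.5 && 
python3 -m inch '[0,0.0082,0,0,0,-0.0083,0.27, 0,0,0,0,0,0,0.27]' >/dev/null ; python3 chk.py 9.5 && 
python3 -m inch '[0,0.0082,0,0,0,-0.0083,0.27, 0,0,0,0,0,0,0.27]' >/dev/null ; python3 chk.py 9.5 && 
python3 -m inch '[0,0.0082,0,0,0,-0.0083,0.27, 0,0,0,0,0,0,0.27]' >/dev/null ; python3 chk.py 9.5
```

```text
t 13.45 ang -57.95 r 70.1 yaw 121.43 Ft 0.08 Fr -0.75 Fz -0.16 gap 22.9
t 13.62 ang -57.45 r 70.1 yaw 122.41 Ft -1.42 Fr 0.63 Fz 0.33 gap 23.2
t 13.78 ang -56.83 r 70.0 yaw 123.40 Ft -3.47 Fr -0.25 Fz 1.09 gap 23.0
t 13.95 ang -56.07 r 70.0 yaw 124.40 Ft -4.65 Fr 0.11 Fz 2.65 gap 23.0
t 14.12 ang -55.32 r 69.9 yaw 125.39 Ft -5.10 Fr -0.00 Fz 1.75 gap 23.0
t 14.28 ang -53.70 r 70.0 yaw 126.35 Ft -1.00 Fr -0.16 Fz 0.92 gap 22.7
t 14.45 ang -51.83 r 70.2 yaw 127.36 Ft 0.00 Fr 0.90 Fz -0.05 gap 23.0
```

```bash
python3 -m inch '[0,0,-0.03,0,0,0,0.27, 0,0,-0.08,0,0,0,0.27, 0,0,-0.15,0,0,0,0.27, 0,0,-0.15,0,0,0,0.27, 0,0,-0.15,0,0,0,0.5, 0,0,-0.1,0,0,0,0.7,0,0,-0.05,0,0,0,0.7]'
python3 - <<'E'
from h import *
import cv2
c=camera("wrist");cv2.imwrite("pics/w3.png",c["pixels"][:,:,::-1]);np.savez("w3.npz",**c)
goto(524.5,276.5,400)
E
```

```text
clock: 15.03
tcp_pos: [601.0, -166.7, 406.2]
ee_rot: [[-0.607, 0.795, 0.006], [0.795, 0.607, -0.002], [-0.005, 0.004, -1.0]]
force: [0.3, 0.4, 0.5]
finger_gap: 0.681
grip_force: 0.0
tcp [ 601.  -166.9  406.6] yaw 127.35 tilt [ 0.0069 -0.0022] t 15.08 gap 59.6 F [ 0.  -0.9  0.9] q6 -63.2
shift mm [398.9 208.1   5.1] units [2.659 1.388 0.034]
```

View pics/w3.png

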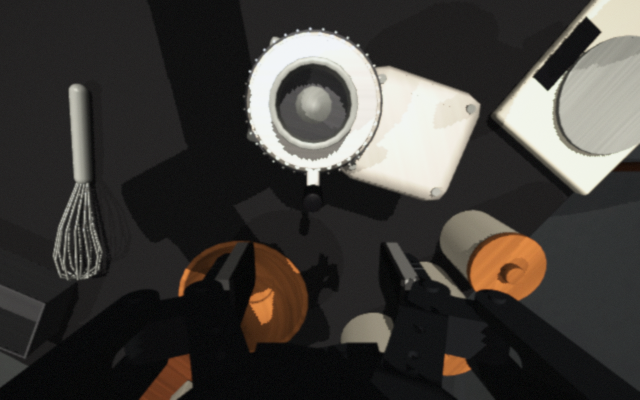

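```bash
python3 - <<'E'
from h import *
c=np.load("w3.npz");Rc=c["R"];t=c["t"];Ki=np.linalg.inv(c["intrinsics"])
def az(u,v,z):
    o=-Rc.T@t;d=Rc.T@Ki@np.array([u,v,1]);return o+d*(z-o[2])/d[2]
h=az(314,102.5,247);tb=az(314,198,248)
print(h,tb,np.hypot(*(tb-h)[:2]),np.degrees(np.arctan2(*(tb-h)[1::-1])))
E
python3 -m inch '[0,0,0,0,0,0.052,0.7, 0,0,0,0,0,0.052,0.7, 0,0,0,0,0,0.052,0.7, 0,0,0,0,0,0.052,0.7, 0,0,0,0,0,0.052,0.7, 0,0,0,0,0,0.051,0.7]' >/dev/null
python3 -m inch '[0.1,-0.017,0,0,0,0,0.7, 0.17,-0.03,0,0,0,0,0.7, 0.2,-0.034,0,0,0,0,0.7, 0.2,-0.034,0,0,0,0,0.7, 0.2,-0.034,0,0,0,0,0.7, 0.2,-0.034,0,0,0,0,0.7, 0.2,-0.034,0,0,0,0,0.7, 0.2,-0.034,0,0,0,0,0.7, 0.2,-0.034,0,0,0,0,0.7, 0.2,-0.034,0,0,0,0,0.7, 0.2,-0.034,0,0,0,0,0.7, 0.2,-0.034,0,0,0,0,0.7, 0.2,-0.034,0,0,0,0,0.7, 0.2,-0.034,0.1,0,0,0,0.7, 0.18,-0.034,0.15,0,0,0,0.7, 0.1,-0.02,0.2,0,0,0,0.7, 0,0,0.15,0,0,0,0.7, 0,0,0.1,0,0,0,0.7,0,0,0,0,0,0,0.7,0,0,0,0,0,0,0.7]'
python3 - <<'E'
from h import *
import cv2
c=camera("wrist");cv2.imwrite("pics/w4.png",c["pixels"][:,:,::-1]);np.savez("w4.npz",**c)
goto(524.5,276.5,200)
E
```

```text
[ 556.72009512 -111.07809345  247.        ] [ 597.48585496 -164.75155542  248.        ] 67.39946361631186 -52.78281134258617
clock: 17.25
tcp_pos: [522.0, 276.2, 296.8]
ee_rot: [[-0.003, 1.0, -0.003], [1.0, 0.003, -0.0], [-0.0, -0.003, -1.0]]
force: [0.4, 1.2, 0.5]
finger_gap: 0.703
grip_force: 0.0
tcp [523.  276.2 298.1] yaw 90.1 tilt [-0.0001  0.0004] t 17.3 gap 59.4 F [ 0.7 -0.4  0.5] q6 16.9
shift mm [ 0.3  1.6 98.1] units [0.002 0.01  0.654]
```

View pics/w4.png

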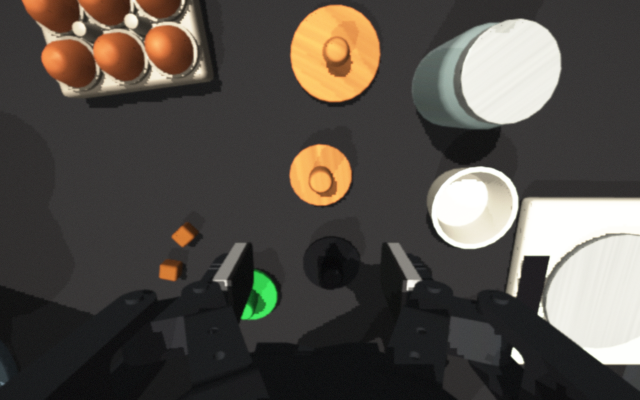

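The wrist view shows the mill's lid with flange centre (321,175) and knob top (320,180). The jar lid is above at (336,53), and the black and green look-alikes are below.

Run:
```python
from h import *
c=np.load("w4.npz");Rc=c["R"];t=c["t"];Ki=np.linalg.inv(c["intrinsics"])
def az(u,v,z):
    o=-Rc.T@t;d=Rc.T@Ki@np.array([u,v,1]);return (o+d*(z-o[2])/d[2]).round(1)
print(az(320.5,175,19),az(320,179.5,52),"diam",az(290,175,19)-az(352,175,19),az(320,145,19)-az(320,206,19))
im=c["pixels"].astype(int);m=((im[:,:,0]>120)&(im[:,:,2]<110)&(im[:,:,0]-im[:,:,2]>60)).astype(np.uint8)
m[:140]=0;m[210:]=0;m[:,:280]=0;m[:,360:]=0
ys,xs=np.nonzero(m);print(xs.min(),xs.max(),ys.min(),ys.max(),xs.mean(),ys.mean(),len(xs))
print("black",az(331,258,19),"ramekin",az(472,207,45),"jar",az(490,75,115))
goto(524.5,276.5,94)
```

```text
[526.1 275.1  19. ] [525.4 276.9  52. ] diam [-68.4  -0.2   0. ] [-0.4 68.3  0. ]
289 351 144 205 320.0605960264901 174.6251655629139 3020
black [539.1 175.3  19. ] ramekin [684.7 246.6  45. ] jar [649.4 368.6 115. ]
tcp [523.  276.2 298.1] yaw 90.1 tilt [-0.0001  0.0004] t 17.3 gap 59.4 F [ 0.7 -0.4  0.5] q6 16.9
shift mm [2.000e-01 1.600e+00 2.041e+02] units [0.002 0.01  1.361]
```

```bash
python3 -m inch '[0,0.017,0.1,0,0,0,0.7, 0,0,0.2,0,0,0,0.7, 0,0,0.2,0,0,0,0.7, 0,0,0.2,0,0,0,0.7, 0,0,0.2,0,0,0,0.7, 0,0,0.15,0,0,0,0.7, 0,0,0.1,0,0,0,0.7, 0,0,0.05,0,0,0,0.7, 0,0,0,0,0,0,0.7, 0,0,0,0,0,0,0.7]'; python3 -c "
from h import *
goto(525.7,276.2,94)"
```

```text
clock: 18.13
tcp_pos: [526.8, 275.8, 119.1]
ee_rot: [[-0.0, 1.0, 0.002], [1.0, 0.0, 0.001], [0.001, 0.002, -1.0]]
force: [0.3, 0.0, 0.1]
finger_gap: 0.698
grip_force: 0.0
tcp [526.8 275.8 119.1] yaw 90.01 tilt [0.0022 0.0008] t 18.13 gap 59.4 F [0.3 0.  0.1] q6 16.9
shift mm [ 0.3 -1.2 25.1] units [ 0.002 -0.008  0.167]
```

```bash
python3 -m inch '[0.001,-0.004,0.06,0,0,0,0.7, 0,0,0.06,0,0,0,0.7, 0,0,0.033,0,0,0,0.7, 0,0,0,0,0,0,0.2, 0,0,0,0,0,0,0.1, 0,0,0,0,0,0,0.1,0,0,0,0,0,0,0.1,0,0,0,0,0,0,0.1,0,0,0,0,0,0,0.1]'; python3 -c "
from h import *
goto(525.7,276.2,96)"
python3 -m inch '[0,0,0,0,0,0,0.5, 0,0,0,0,0,0,0.5, 0,0,0,0,0,0,0.5, 0,0,0,0,0,-0.0577,0.5, 0,0,0,0,0,-0.0577,0.5, 0,0,0,0,0,-0.0577,0.5, 0,0,0,0,0,-0.0577,0.5, 0,0,0,0,0,-0.0577,0.5, 0,0,0,0,0,-0.0577,0.5, 0,0,0,0,0,-0.0577,0.5, 0,0,0,0,0,-0.0577,0.5, 0,0,0,0,0,-0.0577,0.5, 0,0,0,0,0,-0.0577,0.5, 0,0,0,0,0,-0.0577,0.5, 0,0,0,0,0,-0.0577,0.5, 0,0,0,0,0,-0.0577,0.5]'
python3 -m inch '[0,0,0,0,0,0,0.2, 0,0,0,0,0,0,0.1, 0,0,0,0,0,0,0.1,0,0,0,0,0,0,0.1,0,0,0,0,0,0,0.1,0,0,0,0,0,0,0.1]' >/dev/null; python3 -c "
from h import *
goto(525.7,276.2,96)"
```

```text
clock: 18.88
tcp_pos: [525.3, 275.9, 95.2]
ee_rot: [[-0.0, 1.0, 0.001], [1.0, 0.0, 0.0], [0.0, 0.001, -1.0]]
force: [-0.7, -0.3, 0.2]
finger_gap: 0.268
grip_force: 58.8
tcp [525.3 275.9  95.2] yaw 90.01 tilt [0.0005 0.0002] t 18.88 gap 22.8 F [-0.7 -0.3  0.2] q6 16.9
shift mm [ 0.3  0.4 -0.8] units [ 0.002  0.003 -0.005]
clock: 20.22
tcp_pos: [525.2, 275.8, 95.0]
ee_rot: [[-1.0, -0.006, 0.0], [-0.006, 1.0, 0.0], [-0.0, 0.0, -1.0]]
force: [-0.9, 0.1, 0.2]
finger_gap: 0.5
grip_force: 0.0
tcp [525.2 275.8  95.1] yaw 179.98 tilt [0.0001 0.0001] t 20.72 gap 23.0 F [-1.1 -0.2  2.5] q6 -73.1
shift mm [-0.5  0.4 -0.9] units [-0.003  0.003 -0.006]
```

```bash
python3 -m inch '[0,0,-0.04,0,0,0,0.1, 0,0,-0.1,0,0,0,0.1, 0,0,-0.18,0,0,0,0.1, 0,0,-0.2,0,0,0,0.1, 0,0,-0.2,0,0,0,0.1, 0,0,-0.2,0,0,0,0.1, 0,0,-0.2,0,0,0,0.1, 0,0,-0.2,0,0,0,0.1, 0,0,-0.2,0,0,0,0.1, 0,0,-0.18,0,0,0,0.1, 0,0,-0.14,0,0,0,0.1, 0,0,-0.08,0,0,0,0.1]'
python3 -m inch '[-0.015,-0.08,0,0,0,0,0.1, -0.015,-0.14,0,0,0,0,0.1, -0.015,-0.17,0,0,0,0,0.1, -0.015,-0.18,0,0,0,0,0.1, -0.015,-0.18,0,0,0,0,0.1, -0.015,-0.18,0,0,0,0,0.1, -0.015,-0.18,0,0,0,0,0.1, -0.015,-0.18,0,0,0,0,0.1, -0.015,-0.18,0,0,0,0,0.1, -0.015,-0.18,0,0,0,0,0.1, -0.015,-0.18,0,0,0,0,0.1, -0.015,-0.18,0,0,0,0,0.1, -0.015,-0.18,0,0,0,0,0.1, -0.015,-0.15,0,0,0,0,0.1, 0,-0.12,0,0,0,0,0.1, 0,-0.08,0,0,0,0,0.1, 0,-0.04,0,0,0,0,0.1, 0,0,0,0,0,0,0.1, 0,0,0,0,0,0,0.1]' ; python3 -c "
from h import *
goto(556.8,-111.3,380)"
```

```text
clock: 21.72
tcp_pos: [525.5, 275.9, 386.3]
ee_rot: [[-1.0, -0.0, 0.004], [-0.0, 1.0, 0.001], [-0.004, 0.001, -1.0]]
force: [0.1, 0.5, -1.8]
finger_gap: 0.27
grip_force: 58.9
clock: 23.3
tcp_pos: [556.3, -110.9, 382.4]
ee_rot: [[-1.0, -0.0, -0.001], [-0.0, 1.0, 0.001], [0.001, 0.001, -1.0]]
force: [0.5, -0.8, -1.3]
finger_gap: 0.274
grip_force: 58.9
tcp [ 556.3 -110.9  382.4] yaw -180.0 tilt [-0.0012  0.0011] t 23.3 gap 23.3 F [ 0.5 -0.8 -1.3] q6 -112.6
shift mm [-0.5 -0.4  2.4] units [-0.003 -0.003  0.016]
```

```bash
cat > z.py <<'E'
import sys
from h import *
s=read_state();print("t %.2f"%s["clock"],s["tcp_pos"].round(1),s["force"].round(1),s["moment"].round(2));sys.exit(int(abs(s["force"][2])>8))
E
python3 -m inch '[-0.003,-0.003,0.08,0,0,0,0.1, 0,0,0.08,0,0,0,0.1, 0,0,0.05,0,0,0,0.1, 0,0,0.03,0,0,0,0.1, 0,0,0,0,0,0,0.1]' >/dev/null; python3 z.py &&
python3 -m inch '[0,0,0.013,0,0,0,0.1, 0,0,0.013,0,0,0,0.1, 0,0,0,0,0,0,0.1]' >/dev/null; python3 z.py &&
python3 -m inch '[0,0,0.013,0,0,0,0.1, 0,0,0.013,0,0,0,0.1, 0,0,0,0,0,0,0.1]' >/dev/null && python3 z.py &&
python3 -m inch '[0,0,0.013,0,0,0,0.1, 0,0,0.013,0,0,0,0.1, 0,0,0,0,0,0,0.1]' >/dev/null && python3 z.py &&
python3 -m inch '[0,0,0.013,0,0,0,0.1, 0,0,0.013,0,0,0,0.1, 0,0,0,0,0,0,0.1]' >/dev/null && python3 z.py
```

```text
t 23.72 [ 556.7 -110.6  345.9] [-0.   0.  -1.6] [ 0.03  0.01 -0.01]
t 23.97 [ 557.3 -111.6  343.2] [ 0.5  0.2 -1.5] [0.04 0.01 0.01]
t 24.22 [ 557.1 -111.7  338.9] [-0.2  0.3 -1.9] [-0.02  0.04  0.01]
t 24.47 [ 557.  -111.6  334.8] [ 0.1  0.1 -1.4] [0.   0.03 0.04]
t 24.72 [ 557.  -111.6  330.9] [ 0.8 -0.7 -1.2] [-0.04 -0.   -0.01]
```

```bash
python3 -m inch '[0,0,0.013,0,0,0,0.1, 0,0,0,0,0,0,0.1, 0,0,0,0,0,0,0.1]' >/dev/null; python3 z.py &&
python3 -m inch '[0,0,0.007,0,0,0,0.1, 0,0,0,0,0,0,0.1]' >/dev/null; python3 z.py &&
python3 -m inch '[0,0,0.007,0,0,0,0.1, 0,0,0,0,0,0,0.1]' >/dev/null && python3 z.py &&
python3 -m inch '[0,0,0.007,0,0,0,0.1, 0,0,0,0,0,0,0.1]' >/dev/null && python3 z.py
```

```text
t 24.97 [ 557.2 -111.7  329.3] [ 0.4  0.3 -1.1] [-0.   -0.02 -0.03]
t 25.13 [ 557.2 -111.6  328.3] [ 0.5 -0.1 -0.9] [ 0.03 -0.03  0.02]
t 25.30 [ 557.2 -111.6  328.1] [-1.6  0.1  3.5] [-0.03  0.25 -0.03]
t 25.47 [ 557.2 -111.6  328. ] [-2.8  2.1  9.1] [ 0.09  0.52 -0.07]
```

Flange seated on the rim at 328.0 mm, as predicted. I release, lift and check.

```bash
python3 -m inch '[0,0,0,0,0,0,0.4, 0,0,0,0,0,0,0.55, 0,0,0,0,0,0,0.55, 0,0,0,0,0,0,0.55, 0,0,-0.04,0,0,0,0.55, 0,0,-0.1,0,0,0,0.55, 0,0,-0.2,0,0,0,0.55, 0,0,-0.2,0,0,0,0.55, 0,0,-0.2,0,0,0,0.55, 0,0,-0.1,0,0,0,0.55, 0,0,0,0,0,0,0.55, 0,0,0,0,0,0,0.55]'
python3 - <<'E'
from h import *
import cv2
w=camera("wrist")["pixels"][:,:,::-1];a=camera("side")["pixels"][:,:,::-1];b=camera("scene")["pixels"][:,:,::-1]
r=lambda i:cv2.resize(i,(400,300),interpolation=cv2.INTER_CUBIC)
cv2.imwrite("pics/end.png",np.vstack([np.hstack([r(a[125:200,265:365]),r(b[185:260,260:360])]),np.hstack([r(w[:240,160:480]),np.zeros((300,400,3),np.uint8)])]))
E
```

```text
clock: 26.47
tcp_pos: [557.3, -111.7, 453.0]
ee_rot: [[-1.0, -0.0, 0.002], [-0.0, 1.0, -0.001], [-0.002, -0.001, -1.0]]
force: [0.1, -0.0, -0.2]
finger_gap: 0.553
grip_force: 0.0
```

View pics/end.png

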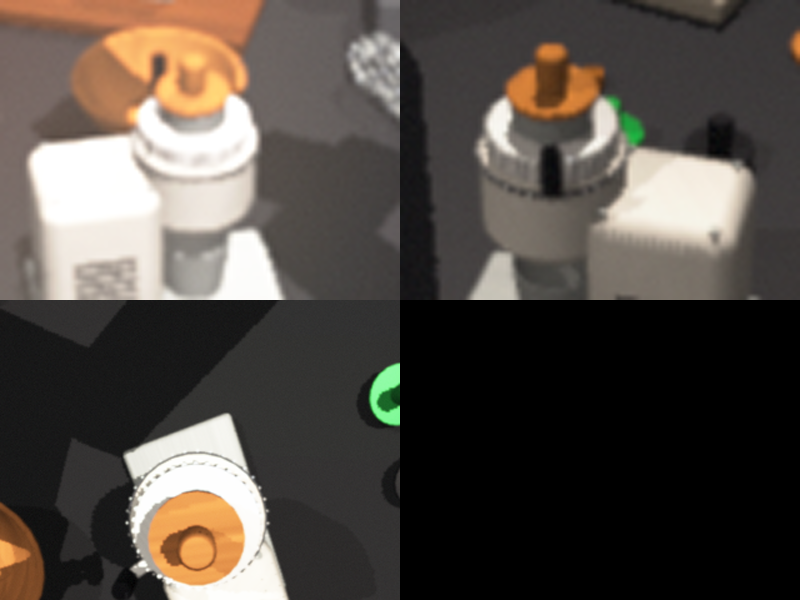

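The lid sits level on the throat in all three views. The tab at wrist crop (125,582) still points to about -51 degrees, the third click back, so I hand in the job.

```bash
python3 -c "
from workcell import *
print(finish_job())"
```

```text
the job is handed in; nothing more can be done
None
```

I turned the ring in until the burrs touched (about 10 N at the tab), backed it off three clicks, seated the mill's own lid fully home in the throat, and handed the job in at about 27 s; the hand-in gave no verdict.

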